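# Open the descaler's push-and-turn safety cap

### The arm

A 7-joint arm with a two-finger parallel gripper is mounted at the origin on a cart in front of the work surface, level with it; the furniture and walls round the work are solid. World frame = base frame: x ahead of the robot, y to its left, z up, the work surface at z = 0. Lengths are in m, angles in rad, forces in N, time in s.
With the tool pointing down it reaches from about 0.35 to 0.9 m from the base axis. Payload 7.2 kg.
Tool frame: the origin (TCP) lies on the mounting face of the last link; the fingertips stand 182 mm ahead of it and the grasp point (between the pads) lies 163 mm ahead of it; z points along the fingers, y is the line along which they close (so a half turn about z gives the same grasp; the last joint's range is limited). The gripper opens to 88 mm and grips with 3 to 60 N. Pads are 20 mm wide; open, the fingers measure 115 mm over their backs; the gripper's body (75 mm by 178 mm) begins 61 mm behind the grasp point.
Start: joints at [1.237, 0.411, -0.013, 1.596, 0.006, 1.134, -0.082], TCP at [0.164, -0.603, 0.405] pointing down, gripper open.
Joint ranges: [-2.95, 2.95], [-0.29, 1.99], [-1.47, 1.44], [0.14, 2.54], [-1.03, 4.17], [0.13, 1.85], [-2.86, 2.86]. Speed limits (rad/s): [2.39, 2.39, 3.01, 3.01, 3.14, 3.14, 3.14].

### API

Orientations are given as a unit quaternion [w, x, y, z].
In Python, from station import arm gives the robot as it stands.
- The arm moves only by the tool move_arm, never from a script. Its argument "steps" is text: rows parted by semicolons, each of 7 numbers parted by spaces: the shift along the tool's x, y, z in m, then the turn, a rotation vector about the tool's x, y, z in degrees, then the opening, from 0 (shut) to 1 (fully open). In form: tx ty tz rx ry rz claw; .... A call has 1 to 12 rows; each row is the pose to reach, as a shift and turn from the pose commanded when the call began, along the tool's axes at that moment; what a row does not reach only later rows make up. A row lasts 1/8 s, in which the tool goes at most 62.5 mm and 10.7 degrees, less where a joint would pass 70% of its speed; a pose out of reach is approached as far as the arm can. A call with a gripper value outside its range is refused whole. The fingers move at their own pace and stop on an object; "grip_force" is the grip in N (left out, the last holds). Time passes only in rows, so rows that repeat a pose let the fingers close. It gives the time, the measured TCP pose, the force, the opening and the grip force at its end, in the units of the state.
- arm.get_state(): the state, without advancing time (a new reading comes with each control period).
- arm.snapshot(name): name is "scene" or "side" or "wrist"; returns a dict with "image" (384x512x3 uint8, blue, green, red), "fov_y" (degrees; the focal length in pixels is half the picture's height over the tangent of half this angle, whatever the lens; pixels are square), "cx", "cy" (the principal point, pixels), "cam_to_world" (4x4, takes a point from camera to world coordinates). Camera axes: x right, y down, z forward; pixel columns grow to the right and rows downward; lengths in m; the calibration is good to about 2 mm. A picture is of the moment at which its call begins. There is no depth.
- arm.finish_job(): hands the job in; it is judged then, once.
Trained networks look in the newest picture that a camera, given by its name, has taken for a name from the list of things; names that differ only in an ending like _2 or _b are one class to them, and where a whole thing is asked for, a point or a joint stands for the part that bears it (a point fixed in the world has none). Each returns a list of dicts, best first, with "conf" (0 to 1); they miss things now and then, are a little off and sometimes report something else, mostly with a low value. They report only what shows in the picture. A call takes as long as a camera call. They do not tell look-alikes from the thing itself.
- arm.masks_of(name, camera): "region" (384x512 bool, what is visible of it) and "extent" ([left, top, width, height] in pixels, round what is visible of it).
The state is a dict: "time": time; "joint_pos": joint angles; "qd": joint speeds; "joint_efforts": joint torques, N m; "ee_pos": TCP position; "tcp_rot": TCP orientation; "contact_force": force on the tool from outside, world axes, zero at the start; "ft_torque": the same for the moment, N m; "finger_gap": opening from 0.0 (shut) to 1.0 (fully open); "grip_force": force on a finger pad.
Only numpy, scipy, OpenCV 4.12 (cv2) and the standard library are available. Lean on these libraries where they do the work, as an engineer would, in place of code of your own. Each camera call takes 0.05 s, during which the arm holds its last target. There are 200 camera calls.

### The job

The kettle is to be descaled: open the descaler bottle. Take off the dosing cup that sits upside down over its cap and stand it by itself on the worktop a hand's width away from the bottle, then press the safety cap down, twist it anticlockwise while it is down, and lift it off. Finish with the cap still in the gripper, held level and still a few centimetres straight above the open bottle; the bottle stays standing in its place and the other things on the worktop are left alone.

Things in the scene. Friction and masses are not known exactly. Their poses are not given: they have to be found in the camera images.
- bottle: Round white descaler bottle, loose, upright, 0.7 to 1 kg. Body 90 mm across up to 100 mm high, sloping shoulder up to 127 mm, narrow neck with a 39 mm bead (its top at 138 mm), mouth at 170 mm. A loop handle on its -x side stands out 78 mm from the axis, below 127 mm. Origin: centre of its underside, z up.
- mouth (a point): Centre of the bottle's mouth, 170 mm above its underside; the neck is 28 mm across here. Only the bottle's weight and the push on the cap keep the bottle from turning with the cap, which is enough.
- cap: Black ribbed push-and-turn cap on the neck, 48 mm across, 30 mm high, 50 g. Origin: centre of its underside, z up. Locked, its underside is 150 mm and its top 180 mm above the bottle's underside. Inner lugs sit in pockets of the neck, held up by a spring disc in the cap: unpressed it turns only a few degrees.
- cap_top (a point): Centre of the cap's flat top. To free the cap, push it down 3 mm or more (6 N at the start, 10 N at 3 mm, 13 N at the hard stop at 5.5 mm) and, while down, turn it anticlockwise seen from above: free from about 50 to 68 degrees, 60 is best, stop at about 70. Then it springs up 4 mm and lifts straight off.
- dosing_cup: Milky plastic dosing cup, 50 mm high, 57 mm across at its closed end, 62 mm at its mouth, 2 mm wall, 30 g, upside down over the cap: its closed end (2.5 mm thick) rests on the cap's top, about 3 mm of play around the cap; it must rise 48 mm to clear it. Origin: centre of its mouth, z towards its closed end (up at the start).
- cup_centre (a point): Middle of the dosing cup, 25 mm from either end.
- jam_jar: Jam jar with a metal lid, 70 mm across, 101 mm high. Origin: centre of its underside. It and the bottle stand one to the left and one to the right, either way.
- mug: Mug with a handle, 86 mm across, 118 mm with the handle, 96 mm high. Origin: centre of its underside with the handle counted in.
- salt_shaker: Salt shaker, 44 mm across, 90 mm high. Origin: centre of its underside.
- lemon: Lemon, 71 x 53 x 51 mm. Origin: its underside.
- bean_tin: Tin can, 76 mm across, 110 mm high. Origin: centre of its underside.
There are look-alikes about, which are no part of the job. Leave any purple look-alike of the dosing_cup alone.

How it is judged:
By the outcome, as a careful person would: the job done as asked, in the order asked, and still so for the second after the job is handed in, while the arm keeps its last pose, push and grip.
It also fails if it takes over 54 s, if anything falls off the work surface, if the arm or the gripper's body presses on something with over 40 N, if the wrist force passes 120 N, or if a joint passes its speed limit or range.

## Working session

There is one attempt and no reset: what is moved stays moved. The work goes in short steps, Python scripts to look and compute and a tool call to move; the robot and the scene stay as the last step left them, time stands still between calls to the robot, and variables do not carry over. Pictures are saved under pics/ and viewed, at most 10 in all, crops included, and the job is handed in when it is done.

Besides the shell and the picture viewer there is one more tool, called after ">>>" as name(argument=value, ...), one argument or row to a line, values as JSON. move_arm: Moves the arm, as the interface text tells. Its arguments: {"type":"object","properties":{"steps":{"type":"string"},"grip_force":{"type":"number"}},"required":["steps"]}

```bash
mkdir -p pics; cat > h.py <<'E'
import numpy as np, cv2
from station import arm
def K(s):
    f=384/2/np.tan(np.radians(s['fov_y'])/2); return f
def ray(s,u,v):
    f=K(s); M=np.array(s['cam_to_world']); d=M[:3,:3]@np.array([(u-s['cx'])/f,(v-s['cy'])/f,1]); return M[:3,3],d/np.linalg.norm(d)
def atz(s,u,v,z):
    o,d=ray(s,u,v); return o+d*(z-o[2])/d[2]
def proj(s,p):
    M=np.array(s['cam_to_world']); q=M[:3,:3].T@(np.array(p)-M[:3,3]); return q[:2]/q[2]*K(s)+[s['cx'],s['cy']]
def tri(rs):
    A=0;b=0
    for o,d in rs:
        P=np.eye(3)-np.outer(d,d);A=A+P;b=b+P@o
    return np.linalg.solve(A,b)
E
python3 - <<'E'
from h import *
st=arm.get_state();print({k:np.round(v,3).tolist() for k,v in st.items()})
S={c:arm.snapshot(c) for c in('scene','side')}
cv2.imwrite('pics/a.png',np.vstack([S['scene']['image'],S['side']['image']])[:, :]) 
im=np.hstack([S['scene']['image'],S['side']['image']]);cv2.imwrite('pics/a.png',cv2.resize(im,(800,300)))
for c in S: cv2.imwrite(f'pics/{c}.png',S[c]['image'])
for c in S:
  print(c,np.round(S[c]['cam_to_world'],3).tolist(),S[c]['fov_y'])
  for n in('bottle','cap','dosing_cup','jam_jar','mug','salt_shaker','lemon','bean_tin'):
    for m in arm.masks_of(n,c):
      x,y,w,h=m['extent'];p=atz(S[c],x+w/2,y+h,0)
      print(c,n,round(m['conf'],2),np.round(m['extent'],0).tolist(),np.round(p,3).tolist())
E
```

```text
{'time': 0.0, 'joint_pos': [1.237, 0.412, -0.013, 1.597, 0.006, 1.134, -0.082], 'qd': [0.001, 0.0, 0.0, 0.001, 0.0, 0.0, -0.001], 'joint_efforts': [0.0, -58.794, 0.642, -29.108, -0.054, 0.018, 0.0], 'ee_pos': [0.164, -0.603, 0.404], 'tcp_rot': [-0.001, 0.991, 0.133, -0.0], 'contact_force': [-0.915, -0.608, 0.875], 'ft_torque': [-0.025, 0.009, 0.062], 'grip_force': 0.0, 'finger_gap': 1.002}
scene [[-0.611, -0.505, 0.61, -0.054], [-0.792, 0.402, -0.46, 0.533], [-0.013, -0.764, -0.645, 0.759], [0.0, 0.0, 0.0, 1.0]] 56.718447316848625
scene bottle 0.74 [207.0, 202.0, 35.0, 46.0] [0.539, 0.201, 0.0]
scene dosing_cup 0.96 [258.0, 208.0, 18.0, 27.0] [0.502, 0.076, 0.0]
scene dosing_cup 0.76 [284.0, 235.0, 23.0, 25.0] [0.382, 0.075, 0.0]
scene dosing_cup 0.67 [215.0, 179.0, 18.0, 29.0] [0.679, 0.11, 0.0]
scene dosing_cup 0.56 [243.0, 243.0, 26.0, 30.0] [0.414, 0.186, 0.0]
scene jam_jar 0.87 [341.0, 161.0, 24.0, 36.0] [0.458, -0.251, 0.0]
scene mug 0.95 [188.0, 168.0, 27.0, 43.0] [0.707, 0.175, 0.0]
scene lemon 0.76 [169.0, 278.0, 19.0, 23.0] [0.463, 0.387, 0.0]
scene bean_tin 0.63 [293.0, 130.0, 24.0, 43.0] [0.653, -0.219, 0.0]
side [[0.986, -0.062, 0.154, 0.405], [-0.165, -0.406, 0.899, -0.831], [0.007, -0.912, -0.411, 0.528], [0.0, 0.0, 0.0, 1.0]] 52.1571055257713
side bottle 0.58 [230.0, 172.0, 41.0, 46.0] [0.551, 0.137, 0.0]
side dosing_cup 0.89 [235.0, 216.0, 22.0, 26.0] [0.521, 0.012, 0.0]
side dosing_cup 0.84 [186.0, 214.0, 22.0, 25.0] [0.399, 0.041, 0.0]
side dosing_cup 0.75 [248.0, 147.0, 19.0, 26.0] [0.626, 0.466, 0.0]
side dosing_cup 0.74 [199.0, 195.0, 22.0, 26.0] [0.434, 0.138, 0.0]
side jam_jar 0.95 [224.0, 270.0, 38.0, 62.0] [0.471, -0.293, 0.0]
side mug 0.91 [297.0, 178.0, 33.0, 42.0] [0.722, 0.1, 0.0]
side salt_shaker 0.9 [287.0, 206.0, 16.0, 38.0] [0.64, -0.017, 0.0]
side lemon 0.68 [209.0, 170.0, 18.0, 16.0] [0.473, 0.373, 0.0]
side bean_tin 0.86 [342.0, 250.0, 38.0, 47.0] [0.723, -0.234, 0.0]
```

View pics/scene.png

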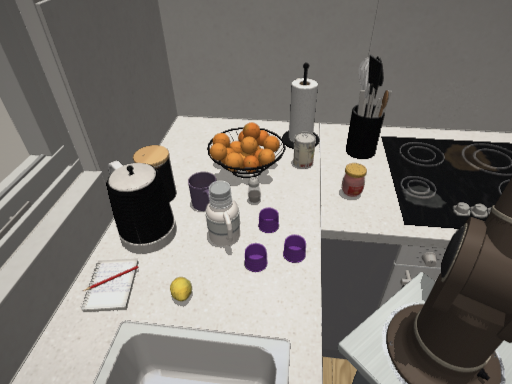

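View pics/side.png

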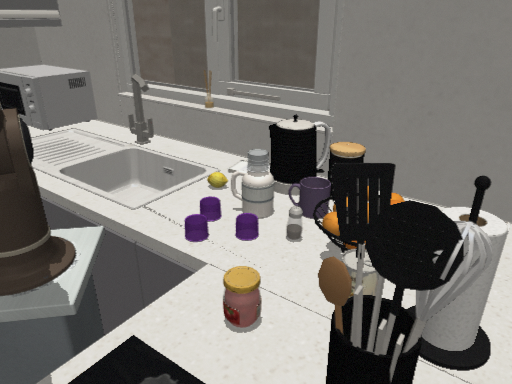

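The pictures show the bottle with its milky cup at scene (220,192) / side (258,160). Three purple look-alike cups, a mug and a salt shaker stand close by, and the bottle's handle points towards the robot.

```bash
python3 - <<'E'
from h import *
S={c:arm.snapshot(c) for c in('scene','side')}
def c(m): x,y,w,h=m['extent'];return np.array([x+w/2,y+h/2])
D={(n,k):arm.masks_of(n,k) for n in('bottle','dosing_cup','mug','salt_shaker','jam_jar') for k in S}
for n in('bottle','mug','salt_shaker','jam_jar'):
  if D[n,'scene'] and D[n,'side']:
    print(n,tri([ray(S[k],*c(D[n,k][0])) for k in S]).round(3))
for i,a in enumerate(D['dosing_cup','scene']):
  for b in D['dosing_cup','side']:
    r=[ray(S['scene'],*c(a)),ray(S['side'],*c(b))];p=tri(r)
    e=[np.linalg.norm(np.cross(p-o,d)) for o,d in r]
    if max(e)<.006: print('cup',c(a),c(b),p.round(3),np.round(e,4))
M=np.array(S['scene']['cam_to_world'])
for k in S:
  s=S[k]['image'];x,y=(224,205) if k=='scene' else (258,185)
  cv2.imwrite(f'pics/z_{k}.png',cv2.resize(s[y-60:y+60,x-65:x+65],None,fx=5,fy=5,interpolation=2))
E
```

```text
bottle [0.556 0.178 0.058]
mug [0.732 0.156 0.041]
salt_shaker [0.645 0.012 0.038]
jam_jar [ 0.478 -0.263  0.053]
cup [294.6 245.4] [196.25 228.15] [0.401 0.059 0.026] [0.0039 0.0039]
cup [267.5 220.8] [247.4  229.25] [0.53  0.05  0.015] [0.0026 0.0026]
cup [221.95 192.35] [256.65 161.05] [0.574 0.17  0.159] [0.0032 0.0032]
cup [256.85 258.1 ] [210.4 209.8] [0.439 0.164 0.019] [0.0005 0.0005]
```

View pics/z_scene.png

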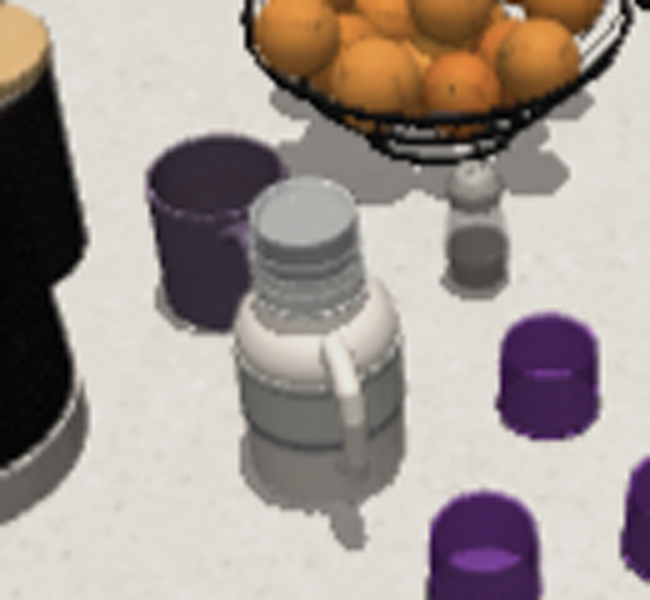

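```bash
python3 - <<'E'
from h import *
s=arm.snapshot('scene')
for n,u,v,z in(('crock front',362,157,0),('kettle front',146,245,0),('kettle right',172,228,0),('roll',300,145,0),('bowl front',247,175,0),('handle foot',352/5+159,380/5+145,.07),('handle top',335/5+159,345/5+145,.115),('notebook',115,285,0)): print(n,atz(s,u,v,z).round(3))
print(proj(s,[.56,.315,0]), proj(s,[.61,.30,0]))
print(arm.get_state()['tcp_rot'])
E
```

```text
crock front [ 0.591 -0.454  0.   ]
kettle front [ 0.684  0.373 -0.   ]
kettle right [0.699 0.283 0.   ]
roll [ 0.798 -0.33   0.   ]
bowl front [ 0.771 -0.049  0.   ]
handle foot [0.555 0.168 0.07 ]
handle top [0.543 0.184 0.115]
notebook [0.606 0.493 0.   ]
[185.25712489 262.1615145 ] [181.28721603 248.54779096]
[ 3.82387837e-05  9.91181023e-01  1.32514820e-01 -8.85934999e-07]
```

>>> move_arm(
  steps="0.042 -0.045 0 0 0 -6 1; 0.084 -0.09 0 0 0 -12 1; 0.126 -0.135 0 0 0 -18 1; 0.168 -0.18 0 0 0 -24 1; 0.21 -0.225 0 0 0 -30 1; 0.252 -0.27 0 0 0 -36 1; 0.294 -0.315 0 0 0 -42 1; 0.336 -0.36 0 0 0 -48 1; 0.378 -0.405 0 0 0 -54 1; 0.42 -0.45 0 0 0 -60 1; 0.462 -0.495 0 0 0 -68 1; 0.504 -0.54 0 0 0 -75 1",
)

```text
time: 3.05
ee_pos: [0.5093, 0.052, 0.405]
tcp_rot: [0.0, 0.704, 0.71, 0.0]
contact_force: [0.7, -0.4, -0.3]
finger_gap: 1.002
grip_force: 0.0
```

```bash
cat > w.py <<'E'
from h import *
import sys
st=arm.get_state();print({k:np.round(st[k],4).tolist() for k in('time','joint_pos','ee_pos','tcp_rot','contact_force','finger_gap','grip_force')})
from scipy.spatial.transform import Rotation as R
q=st['tcp_rot'];Rt=R.from_quat([q[1],q[2],q[3],q[0]]).as_matrix();print(Rt.round(3).tolist())
def rel(p): return (Rt.T@(np.array(p)-st['ee_pos'])).round(4)
E
python3 - <<'E'
from w import *
s=arm.snapshot('wrist');cv2.imwrite('pics/w1.png',s['image'])
print(np.round(s['cam_to_world'],3).tolist())
for n in('bottle','dosing_cup','cap','mug'):
  for m in arm.masks_of(n,'wrist'): print(n,round(m['conf'],2),np.round(m['extent']).tolist())
E
```

```text
{'time': 3.05, 'joint_pos': [0.3653, 0.2911, -0.6792, 1.8323, 0.2057, 1.0882, -0.3819], 'ee_pos': [0.5093, 0.052, 0.405], 'tcp_rot': [0.0005, 0.7045, 0.7097, 0.0002], 'contact_force': [0.6538, -0.3695, -0.3294], 'finger_gap': 1.0022, 'grip_force': 0.0}
[[-0.007, 1.0, 0.001], [1.0, 0.007, -0.0], [-0.0, 0.001, -1.0]]
[[1.0, 0.007, 0.002, 0.509], [0.007, -0.961, -0.278, 0.128], [-0.0, 0.278, -0.961, 0.385], [0.0, 0.0, 0.0, 1.0]]
bottle 0.93 [250.0, 3.0, 124.0, 110.0]
dosing_cup 0.96 [143.0, 138.0, 57.0, 53.0]
dosing_cup 0.93 [253.0, 151.0, 48.0, 51.0]
dosing_cup 0.7 [305.0, 0.0, 107.0, 92.0]
dosing_cup 0.59 [169.0, 46.0, 56.0, 60.0]
cap 0.49 [354.0, 337.0, 27.0, 20.0]
mug 0.87 [401.0, 47.0, 110.0, 95.0]
```

View pics/w1.png

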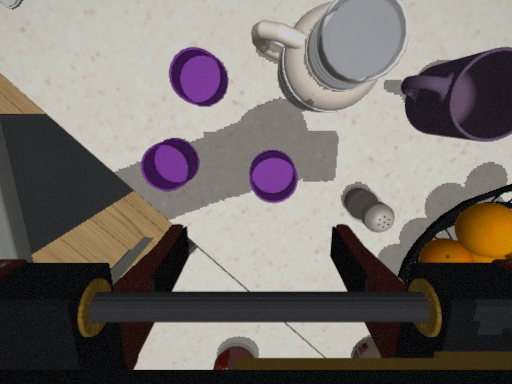

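The wrist view shows the cup's closed end as a circle centred near (362,37), with the handle at (278,35) pointing along -x. The mug's handle tip is at (405,88).

```bash
python3 - <<'E'
from w import *
s=arm.snapshot('wrist')
p=atz(s,362,37,.1825);print(p)
g=cv2.cvtColor(s['image'],cv2.COLOR_BGR2GRAY)[0:100,300:420]
c=cv2.HoughCircles(cv2.GaussianBlur(g,(3,3),0),cv2.HOUGH_GRADIENT,1,20,param1=80,param2=15,minRadius=30,maxRadius=52)
for x,y,r in c[0][:4]:
  p=atz(s,x+300,y,.1825);q=atz(s,x+300+r,y,.1825);print(x+300,y,r,p.round(4),(q-p)[0],rel([p[0],p[1],0]))
E
```

```text
{'time': 3.3, 'joint_pos': [0.3679, 0.2899, -0.677, 1.835, 0.2039, 1.0879, -0.381], 'ee_pos': [0.5084, 0.0499, 0.4043], 'tcp_rot': [-0.0001, 0.7059, 0.7083, -0.0005], 'contact_force': [0.5709, -1.115, 0.1738], 'finger_gap': 0.9976, 'grip_force': 0.0}
[[-0.003, 1.0, -0.001], [1.0, 0.003, -0.001], [-0.001, -0.001, -1.0]]
[0.57223103 0.1716652  0.1825    ]
365.5 35.5 41.4 [0.5743 0.1725 0.1825] 0.025988682566967514 [0.1226 0.0667 0.4042]
348.5 48.5 43.6 [0.5643 0.1651 0.1825] 0.027686831272379808 [0.1152 0.0567 0.4042]
```

>>> move_arm(
  steps="0.05 0.03 0 0 0 0 1; 0.1 0.055 0 0 0 0 1; 0.12 0.066 0 0 0 0 1; 0.12 0.066 0.01 0 0 0 1; 0.12 0.066 0.04 0 0 0 1; 0.12 0.066 0.06 0 0 0 1; 0.12 0.066 0.072 0 0 0 1; 0.12 0.066 0.074 0 0 0 1; 0.12 0.066 0.074 0 0 0 1",
)

```text
time: 4.47
ee_pos: [0.5743, 0.1706, 0.3312]
tcp_rot: [0.0, 0.706, 0.708, 0.0]
contact_force: [0.2, 0.4, 0.6]
finger_gap: 1.001
grip_force: 0.0
```

>>> move_arm(
  steps="0 0 0 0 0 0 0.6; 0 0 0 0 0 0 0.5; 0 0 0 0 0 0 0.5; 0 0 0 0 0 0 0.5; 0 0 0 0 0 0 0.5; 0 0 0 0 0 0 0.5",
  grip_force=12,
)

```text
time: 5.22
ee_pos: [0.5742, 0.1707, 0.3309]
tcp_rot: [0.0, 0.706, 0.709, 0.0]
contact_force: [0.5, -0.0, 3.0]
finger_gap: 0.695
grip_force: 12.0
```

>>> move_arm(
  steps="0 0 -0.008 0 0 0 0.5; 0 0 -0.02 0 0 0 0.5; 0 0 -0.04 0 0 0 0.5; 0 0 -0.06 0 0 0 0.5; 0 0 -0.07 0 0 0 0.5; 0 0 -0.07 0 0 0 0.5",
)

```text
time: 5.98
ee_pos: [0.5742, 0.1707, 0.4018]
tcp_rot: [0.001, 0.706, 0.708, 0.001]
contact_force: [0.4, -0.6, -0.3]
finger_gap: 0.693
grip_force: 12.0
```

```bash
python3 - <<'E'
from w import *
A=[arm.snapshot('wrist')['image']]
s=arm.snapshot('scene')['image'][140:260,150:300];s2=arm.snapshot('side')['image'][100:220,190:340]
cv2.imwrite('pics/l.png',np.hstack([cv2.resize(x,(400,320),interpolation=2) for x in(s,s2)]))
E
```

```text
{'time': 5.975, 'joint_pos': [0.1204, 0.4538, -0.6757, 1.6325, 0.3042, 1.1611, -0.624], 'ee_pos': [0.5742, 0.1707, 0.4018], 'tcp_rot': [0.0005, 0.7057, 0.7085, 0.0007], 'contact_force': [0.4163, -0.5547, -0.2646], 'finger_gap': 0.6926, 'grip_force': 11.974}
[[-0.004, 1.0, 0.002], [1.0, 0.004, 0.0], [0.0, 0.002, -1.0]]
```

View pics/l.png

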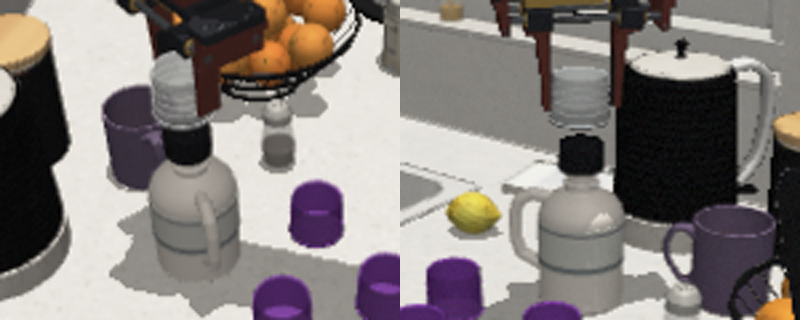

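The cup hangs in the gripper, clear above the black cap (left panel (180,90), right panel (580,95)). The bottle is unmoved.

>>> move_arm(
  steps="0.05 -0.015 0 0 0 0 0.5; 0.1 -0.03 0 0 0 0 0.5; 0.149 -0.044 0.01 0 0 0 0.5; 0.149 -0.044 0.05 0 0 0 0.5; 0.149 -0.044 0.1 0 0 0 0.5; 0.149 -0.044 0.14 0 0 0 0.5; 0.149 -0.044 0.17 0 0 0 0.5; 0.149 -0.044 0.185 0 0 0 0.5; 0.149 -0.044 0.193 0 0 0 0.5; 0.149 -0.044 0.198 0 0 0 0.5; 0.149 -0.044 0.2 0 0 0 0.5; 0.149 -0.044 0.2 0 0 0 0.5",
)

```text
time: 7.62
ee_pos: [0.5297, 0.3195, 0.2012]
tcp_rot: [0.0, 0.706, 0.708, 0.0]
contact_force: [1.3, 0.4, -0.7]
finger_gap: 0.691
grip_force: 12.0
```

>>> move_arm(
  steps="0 0 0.001 0 0 0 0.5; 0 0 0.002 0 0 0 0.5; 0 0 0.0025 0 0 0 0.5; 0 0 0.0025 0 0 0 0.5",
)

```text
time: 8.12
ee_pos: [0.5296, 0.3195, 0.1984]
tcp_rot: [0.0, 0.706, 0.709, 0.0]
contact_force: [-0.0, -1.4, 3.4]
finger_gap: 0.694
grip_force: 12.1
```

>>> move_arm(
  steps="0 0 0 0 0 0 0.75; 0 0 0 0 0 0 0.85; 0 0 0 0 0 0 1; 0 0 0 0 0 0 1; 0 0 0 0 0 0 1; 0 0 -0.02 0 0 0 1; 0 0 -0.06 0 0 0 1; 0 0 -0.12 0 0 0 1; 0 0 -0.18 0 0 0 1; 0 0 -0.22 0 0 0 1; 0 0 -0.22 0 0 0 1",
)

```text
time: 9.5
ee_pos: [0.5294, 0.3203, 0.4234]
tcp_rot: [0.001, 0.706, 0.709, 0.004]
contact_force: [0.4, -0.1, -0.6]
finger_gap: 0.995
grip_force: 0.0
```

```bash
python3 - <<'E'
from w import *
s=arm.snapshot('wrist');print(np.round(s['cam_to_world'],3).tolist());cv2.imwrite('pics/w2.png',s['image'])
for n in('cap','dosing_cup','bottle'):
  for m in arm.masks_of(n,'wrist'): 
    x,y,w,h=m['extent'];print(n,round(m['conf'],2),np.round(m['extent']).tolist(),atz(s,x+w/2,y+h/2,.05).round(3))
S={c:arm.snapshot(c) for c in('scene','side')}
for n,b in(('cap',0),('cap_top',0)):
  for c in S:
    for m in arm.masks_of(n,c): print(n,c,round(m['conf'],2),np.round(m['extent'],1).tolist())
print(proj(S['scene'],[.574,.171,.165]),proj(S['side'],[.574,.171,.165]))
a=S['scene']['image'];b=S['side']['image']
cv2.imwrite('pics/m.png',np.vstack([np.hstack([cv2.resize(a[140:290,150:310],(400,375)),cv2.resize(b[100:250,180:340],(400,375))])]))
E
```

```text
{'time': 9.5, 'joint_pos': [-0.1284, 0.4758, -0.7048, 1.5568, 0.3234, 1.2205, -0.8836], 'ee_pos': [0.5294, 0.3203, 0.4234], 'tcp_rot': [0.001, 0.7056, 0.7086, 0.0037], 'contact_force': [0.3902, -0.0798, -0.5866], 'finger_gap': 0.9951, 'grip_force': 0.0}
[[-0.004, 1.0, 0.007], [1.0, 0.004, 0.004], [0.004, 0.007, -1.0]]
[[1.0, 0.002, 0.006, 0.529], [0.004, -0.962, -0.274, 0.397], [0.005, 0.274, -0.962, 0.404], [0.0, 0.0, 0.0, 1.0]]
cap 0.72 [279.0, 324.0, 47.0, 37.0] [0.597 0.067 0.05 ]
cap 0.52 [234.0, 235.0, 97.0, 98.0] [0.565 0.167 0.05 ]
dosing_cup 0.78 [177.0, 248.0, 44.0, 46.0] [0.449 0.188 0.05 ]
dosing_cup 0.74 [151.0, 323.0, 44.0, 39.0] [0.404 0.067 0.05 ]
dosing_cup 0.72 [236.0, 326.0, 41.0, 32.0] [0.529 0.068 0.05 ]
dosing_cup 0.61 [233.0, 141.0, 50.0, 53.0] [0.53  0.331 0.05 ]
bottle 0.8 [233.0, 235.0, 98.0, 96.0] [0.564 0.168 0.05 ]
cap scene 0.8 [210.8, 181.2, 19.0, 18.7]
cap side 0.49 [250.2, 149.5, 17.1, 18.2]
cap_top scene 0.76 [208.6, 183.7, 21.3, 20.8]
cap_top side 0.55 [229.7, 166.8, 40.9, 50.2]
[222.22237707 191.62838008] [257.47172152 157.98581418]
```

View pics/w2.png

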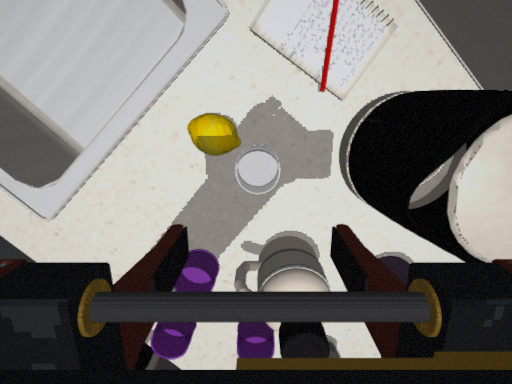

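View pics/m.png

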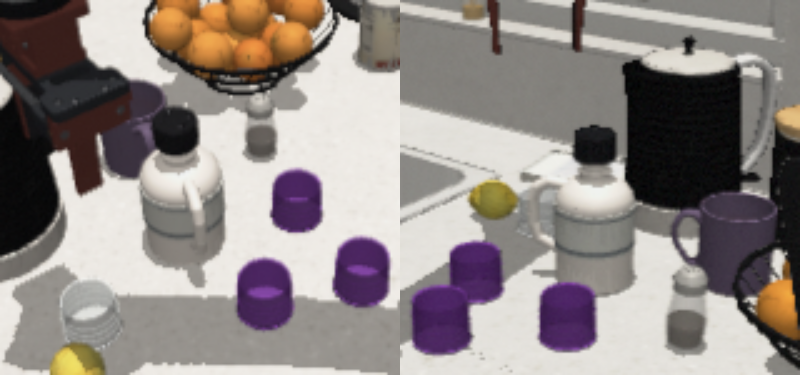

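The cup stands upright and alone at wrist (258,168), clear of the lemon at (213,134). The bottle with its black cap is still in place. I'll go back to a viewing spot beside the cap.

>>> move_arm(
  steps="-0.05 0.01 0 0 0 0 1; -0.1 0.02 0 0 0 0 1; -0.15 0.035 0.01 0 0 0 1; -0.2 0.045 0.02 0 0 0 1; -0.23 0.045 0.02 0 0 0 1; -0.23 0.045 0.02 0 0 0 1",
)

```text
time: 10.75
ee_pos: [0.5759, 0.0866, 0.3976]
tcp_rot: [0.0, 0.707, 0.707, -0.001]
contact_force: [-0.3, 0.4, 0.1]
finger_gap: 0.998
grip_force: 0.0
```

```bash
python3 - <<'E'
from w import *
s=arm.snapshot('wrist')
im=s['image'];u,v=proj(s,[.574,.171,.18]).astype(int);print(u,v)
for n in('cap','bottle','dosing_cup'):
  for m in arm.masks_of(n,'wrist'): print(n,round(m['conf'],2),np.round(m['extent']).tolist())
dark=(im.max(2)<60).astype('uint8')
k,l,stt,ce=cv2.connectedComponentsWithStats(dark);
for i in range(1,k):
  if stt[i,4]>200:print(stt[i],ce[i].round(1),atz(s,*ce[i],.17).round(4))
cv2.imwrite('pics/w3.png',cv2.resize(im[:240,100:420],(800,600)))
E
```

```text
{'time': 10.75, 'joint_pos': [0.2637, 0.4265, -0.6666, 1.6779, 0.2865, 1.138, -0.482], 'ee_pos': [0.5759, 0.0866, 0.3976], 'tcp_rot': [0.0001, 0.7074, 0.7068, -0.0007], 'contact_force': [-0.2577, 0.3628, 0.1113], 'finger_gap': 0.9977, 'grip_force': 0.0}
[[0.001, 1.0, -0.001], [1.0, -0.001, -0.001], [-0.001, -0.001, -1.0]]
256 98
cap 0.59 [224.0, 54.0, 70.0, 75.0]
bottle 0.74 [175.0, 43.0, 135.0, 106.0]
bottle 0.7 [222.0, 52.0, 72.0, 77.0]
dosing_cup 0.77 [108.0, 78.0, 64.0, 58.0]
dosing_cup 0.76 [85.0, 167.0, 67.0, 52.0]
dosing_cup 0.6 [197.0, 178.0, 52.0, 54.0]
[377   0  53   6 215] [403.1   1.8] [0.6659 0.229  0.17  ]
[ 457    0   55   89 4103] [487.6  45.5] [0.7242 0.2042 0.17  ]
[ 224   53   71   76 4226] [258.8  90.5] [0.5752 0.1767 0.17  ]
[ 352   88   60   79 1374] [374.4 124.4] [0.6561 0.1543 0.17  ]
[ 389   88   78   84 3883] [434.1 130.3] [0.6985 0.1502 0.17  ]
[    0   147   512   237 49216] [225.9 303.5] [0.5472 0.0077 0.17  ]
```

View pics/w3.png

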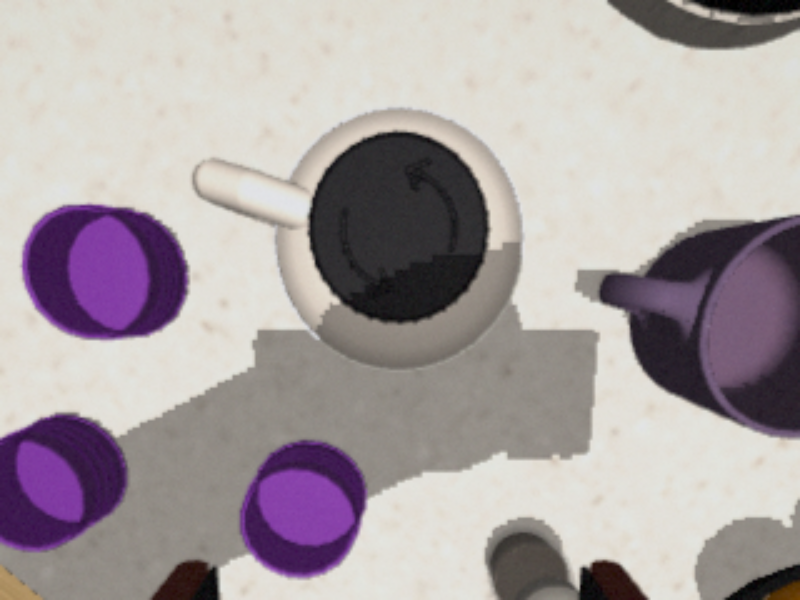

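The cap fills pixels 224–295 by 53–129 in the wrist view, centred near (259,91). That puts it at about (0.575, 0.175), with free space around it.

>>> move_arm(
  steps="0.045 0 0 0 0 0 1; 0.088 -0.001 0 0 0 0 1; 0.088 -0.001 0.01 0 0 0 1; 0.088 -0.001 0.035 0 0 0 1; 0.088 -0.001 0.055 0 0 0 1; 0.088 -0.001 0.065 0 0 0 1; 0.088 -0.001 0.067 0 0 0 1; 0.088 -0.001 0.067 0 0 0 1",
)

```text
time: 11.95
ee_pos: [0.5743, 0.1777, 0.3316]
tcp_rot: [0.0, 0.706, 0.708, 0.0]
contact_force: [-0.3, -1.0, -0.7]
finger_gap: 1.003
grip_force: 0.0
```

>>> move_arm(
  steps="0 0 0 0 0 0 0.7; 0 0 0 0 0 0 0.4; 0 0 0 0 0 0 0.4; 0 0 0 0 0 0 0.4; 0 0 0 0 0 0 0.4; 0 0 0 0 0 0 0.4; 0 0 0 0 0 0 0.4; 0 0 0 0 0 0 0.4",
  grip_force=35,
)

```text
time: 12.95
ee_pos: [0.5743, 0.1776, 0.3313]
tcp_rot: [0.0, 0.706, 0.709, 0.0]
contact_force: [2.9, -0.6, 1.4]
finger_gap: 0.532
grip_force: 35.0
```

```bash
python3 - <<'E'
from w import *
print(st['ft_torque'])
E
```

```text
{'time': 12.95, 'joint_pos': [0.0884, 0.5264, -0.6517, 1.7043, 0.3627, 1.0339, -0.6822], 'ee_pos': [0.5743, 0.1776, 0.3313], 'tcp_rot': [0.0002, 0.7057, 0.7085, 0.0003], 'contact_force': [2.9432, -0.6327, 1.3601], 'finger_gap': 0.5316, 'grip_force': 35.0002}
[[-0.004, 1.0, 0.001], [1.0, 0.004, 0.0], [0.0, 0.001, -1.0]]
[-0.08787697 -0.68862121  0.03901298]
```

>>> move_arm(
  steps="0 0 0.0015 0 0 0 0.4; 0 0 0.003 0 0 0 0.4; 0 0 0.0045 0 0 0 0.4; 0 0 0.0045 0 0 0 0.4",
)

```text
time: 13.45
ee_pos: [0.5748, 0.1777, 0.328]
tcp_rot: [0.001, 0.706, 0.708, 0.001]
contact_force: [2.0, -0.6, 9.8]
finger_gap: 0.533
grip_force: 35.0
```

>>> move_arm(
  steps="0 0 0.001 0 0 0 0.4; 0 0 0.002 0 0 0 0.4; 0 0 0.002 0 0 -6 0.4; 0 0 0.002 0 0 -12 0.4; 0 0 0.002 0 0 -18 0.4; 0 0 0.002 0 0 -24 0.4; 0 0 0.002 0 0 -30 0.4; 0 0 0.002 0 0 -36 0.4; 0 0 0.002 0 0 -42 0.4; 0 0 0.002 0 0 -48 0.4; 0 0 0.002 0 0 -54 0.4; 0 0 0.002 0 0 -60 0.4",
  grip_force=40,
)

```text
time: 14.95
ee_pos: [0.5738, 0.1781, 0.326]
tcp_rot: [0.0, 0.255, 0.967, -0.0]
contact_force: [-1.7, -1.1, 11.5]
finger_gap: 0.531
grip_force: 40.0
```

```bash
python3 - <<'E'
from w import *
print(st['ft_torque'],np.degrees(np.arctan2(Rt[1,1],Rt[0,1])))
a=arm.snapshot('scene')['image'];b=arm.snapshot('side')['image']
cv2.imwrite('pics/t.png',np.hstack([cv2.resize(a[140:290,150:310],(400,375)),cv2.resize(b[100:250,180:340],(400,375))]))
E
```

```text
{'time': 14.95, 'joint_pos': [0.237, 0.611, -0.8913, 1.7002, 0.5283, 1.089, 0.2354], 'ee_pos': [0.5738, 0.1781, 0.326], 'tcp_rot': [0.0003, 0.2552, 0.9669, -0.0], 'contact_force': [-1.7126, -1.0905, 11.4702], 'finger_gap': 0.5309, 'grip_force': 40.0018}
[[-0.87, 0.493, 0.001], [0.493, 0.87, -0.0], [-0.001, 0.0, -1.0]]
[-0.4105215  0.3965082 -0.0978821] 60.42977629594148
```

View pics/t.png

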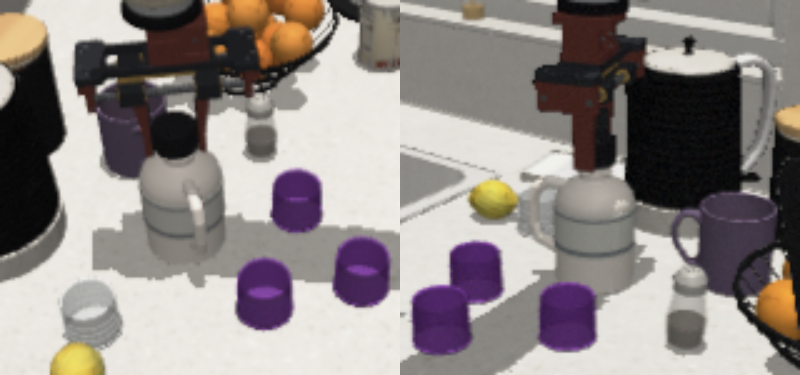

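The gripper has turned 60° with the cap held down, and the bottle hasn't turned (handle still at (198,205) in the left panel). Next I ease off and lift a little to test.

>>> move_arm(
  steps="0 0 -0.002 0 0 0 0.4; 0 0 -0.004 0 0 0 0.4; 0 0 -0.006 0 0 0 0.4; 0 0 -0.008 0 0 0 0.4; 0 0 -0.009 0 0 0 0.4; 0 0 -0.009 0 0 0 0.4",
)

```text
time: 15.8
ee_pos: [0.574, 0.1779, 0.3336]
tcp_rot: [-0.0, 0.257, 0.966, 0.0]
contact_force: [0.4, 1.5, 3.2]
finger_gap: 0.533
grip_force: 40.0
```

>>> move_arm(
  steps="0 0 -0.004 0 0 0 0.4; 0 0 -0.008 0 0 0 0.4; 0 0 -0.012 0 0 0 0.4; 0 0 -0.012 0 0 0 0.4",
)

```text
time: 16.3
ee_pos: [0.5741, 0.1776, 0.3459]
tcp_rot: [0.0, 0.257, 0.966, 0.0]
contact_force: [-0.3, 0.9, 0.3]
finger_gap: 0.533
grip_force: 40.0
```

>>> move_arm(
  steps="0 0 -0.008 0 0 0 0.4; 0 0 -0.018 0 0 0 0.4; 0 0 -0.03 0 0 0 0.4; 0 0 -0.038 0 0 0 0.4; 0 0 -0.042 0 0 0 0.4; 0 0 -0.042 0 0 0 0.4; 0 0 -0.042 0 0 0 0.4; 0 0 -0.042 0 0 0 0.4",
)

```text
time: 17.3
ee_pos: [0.5741, 0.1776, 0.3873]
tcp_rot: [-0.0, 0.257, 0.966, -0.0]
contact_force: [0.3, -0.4, -1.5]
finger_gap: 0.531
grip_force: 40.0
```

```bash
python3 - <<'E'
from w import *
a=arm.snapshot('scene')['image'];b=arm.snapshot('side')['image']
cv2.imwrite('pics/f.png',np.hstack([cv2.resize(a[140:290,150:310],(400,375)),cv2.resize(b[100:250,180:340],(400,375))]))
E
```

```text
{'time': 17.3, 'joint_pos': [0.2635, 0.5516, -0.9287, 1.6343, 0.4678, 1.1952, 0.281], 'ee_pos': [0.5741, 0.1776, 0.3873], 'tcp_rot': [-0.0002, 0.2569, 0.9664, -0.0001], 'contact_force': [0.3003, -0.369, -1.5185], 'finger_gap': 0.5307, 'grip_force': 39.9998}
[[-0.868, 0.496, -0.001], [0.496, 0.868, -0.0], [0.0, -0.0, -1.0]]
```

View pics/f.png

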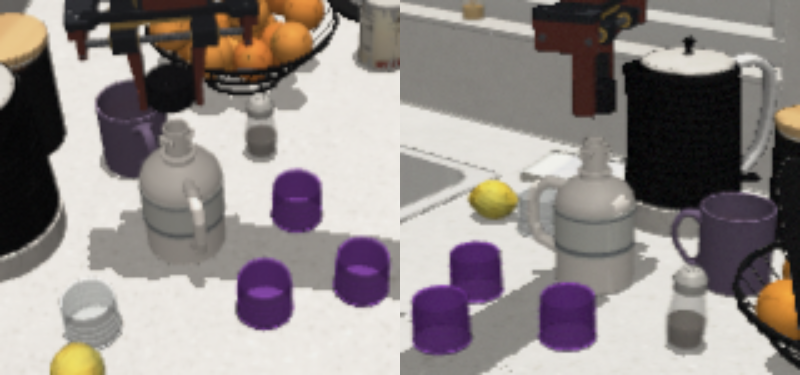

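The cap is in the gripper (left panel (170,88)), level above the open neck at (177,130). The bottle, the cup and the other things stand where they were.

```bash
python3 -c "
from station import arm
print(arm.finish_job())"
```

```text
the job is handed in; nothing more can be done
None
```

I handed the job in at 17.3 s: the bottle is open and still in its place, the cap is held level about 3.5 cm above the mouth, and the dosing cup stands by itself about 8 cm from the bottle. No verdict came back.

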